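# Pack and close a row of plaster mould slabs

### The arm

A 7-joint arm with a two-finger parallel gripper is mounted at the origin on the work surface. World frame = base frame: x ahead of the robot, y to its left, z up, the work surface at z = 0. Lengths are in m, angles in rad, forces in N, time in s.
With the tool pointing down it reaches from about 0.425 to 0.95 m from the base axis. Payload 4.7 kg.
Tool frame: the origin (TCP) lies between the finger pads; the fingertips stand 25 mm ahead of it and the grasp point (between the pads) lies 6 mm ahead of it; z points along the fingers, y is the line along which they close (so a half turn about z gives the same grasp; the last joint's range is limited). The gripper opens to 85 mm and grips with 20 to 120 N. Pads are 22 mm wide; open, the fingers measure 114 mm over their backs; the gripper's body (76 mm by 85 mm) begins 54 mm behind the grasp point. The pads swing forward as they close: fully open they stand 13 mm farther back than shut.
Start: joints at [-1.276, 0.469, -0.049, 1.532, 0.024, 1.141, -0.082], TCP at [0.215, 0.64, 0.256] pointing down, gripper open.
Joint ranges: [-2.59, 2.59], [-0.33, 1.99], [-1.39, 1.29], [0.1, 2.45], [-1.04, 4.18], [0.21, 1.99], [-2.66, 2.66]. Speed limits (rad/s): [2.57, 2.57, 3.14, 3.14, 3.14, 3.14, 3.14].

### API

Orientations are given as a 3x3 rotation matrix whose columns are the frame's x, y, z axes.
In Python, from rig import * gives the robot as it stands. Calls block until the motion is done:
- movep(position, orientation): joint-space move of the TCP to a pose.
- move_l(position, attitude=None, feed=0.15, until_force=None): straight line of the TCP; attitude=None keeps the orientation; feed is the mean speed in m/s. With until_force (N) it stops when the force on the tool has changed by that much, and returns True; else False.
- move_joints(angles): joint-space move.
- command_gripper(opening, newtons=None): finger opening in m; newtons is the grip in N (None keeps the last); returns when the fingers have stopped.
- sleep(seconds).
- inverse_kinematics(position, orientation): joint angles nearest the present ones, or None.
- sense(): the state.
- camera(name): name is "side" or "top"; returns (picture, depth): 400x640x3 uint8, red, green, blue; 400x640 float32, m along the optical axis (not along the pixel's ray), 0 where there is no reading.
- camera_params(name): a dict with "K" (3x3 intrinsics, pixels), "position" and "rotation" of the camera in the world. Camera axes: x right, y down, z forward; pixel columns grow to the right and rows downward; lengths in m; the calibration is good to about 2 mm. A picture is of the moment at which its call begins. camera_params takes no time and is no camera call.
A pose or a line that the arm cannot do raises Unreachable and nothing moves.
- finish_job(): hands the job in; it is judged then, once.
The state is a dict: "time_s": time; "joint_pos": joint angles; "qd": joint speeds; "joint_efforts": joint torques, N m; "position": TCP position; "tcp_rot": TCP orientation; "wrist_force": force on the tool from outside, world axes, zero at the start; "ft_torque": the same for the moment, N m; "finger_gap": finger opening in m; "gripper_force": force on a finger pad.
Only numpy, scipy, OpenCV 4.12 (cv2) and the standard library are available. Lean on these libraries where they do the work, as an engineer would, in place of code of your own. Each camera call takes 0.05 s, during which the arm holds its last target. There are 200 camera calls.

### The job

Pull the wooden spacer up out of its spring socket and slide it upright into the one gap in the row of plaster slabs that is wide enough for it, down onto the trough floor, and let go of it there. Then push the last slab along the trough with the fingers until the whole row is closed up flush against the sprung end stop and the stop is pressed more than halfway back, and finish while still holding it pressed so: do not back off at the end. Leave the other pottery where it stands.

Things in the scene. Friction and masses are not known exactly. Their poses are not given: they have to be found in the camera images.
- trough: wooden trough fixed to the bench, 380 mm long along its own y, 124 mm wide, open above and at its -y end; origin on the bench surface under the trough's centre line. Its floor is 12 mm above the bench and runs from y = -200 to +180 mm; low side rails at x = +-48 to +-62 mm reach 30 mm above the bench. Three plaster slabs lie in a row on its floor, with gaps between them, and all slide along y.
- end_stop (a joint): position of the sprung end stop, in m: 0 = forward (at rest), 0.010 = pushed fully back (towards +y of the trough) against the fixed board behind it. A spring holds it forward with about 6 N at 0, rising to 15 N at 0.010, and pushes the row back if it is let go.
- stop_face (a point): centre of the face of the end stop that looks to the slabs (towards -y of the trough), 32 mm above the bench; the dark wooden stop is 94 mm wide (x), 22 mm thick, its top level with the slabs at 52 mm. At rest this face is 130 mm from the trough's origin along its +y. Axes parallel to the trough's. Behind the stop is a 10 mm space and then the trough's end board, 52 mm high.
- wide_slab_mid (a point): centre of a loose plaster slab, 90 (x, across the trough) x 76 (y, along the trough) x 40 mm high, about 0.27 kg. It and the thin slab are the two slabs nearest the end stop, in either order.
- thin_slab_mid (a point): centre of a loose plaster slab, 90 (x) x 48 (y) x 40 mm high, about 0.17 kg. One of its gaps (towards the end stop if it is the first slab, towards the last slab if it is the second) is about 20 to 24 mm wide; the other two gaps of the row (stop to slab, or slab to slab) are only 5 to 11 mm.
- last_slab_mid (a point): centre of the loose plaster slab furthest from the end stop, 90 (x) x 70 (y) x 40 mm high, about 0.25 kg. Its free -y face, 35 mm from this point, is the one to push towards the end stop (+y of the trough); about 100 mm of empty trough floor lies behind it. Sliding the whole row takes a few newtons; the last slab travels about 24 mm before the row is closed up on the spacer, and then up to 10 mm more with the end stop, which takes about 12 to 20 N of push in all.
- socket: wooden socket block fixed to the bench in which the spacer is parked upright, 134 (x) x 56 (y) mm foot, walls to 44 mm above the bench, pocket 34 mm deep, its floor 10 mm above the bench; origin on the bench under the pocket's centre, axes parallel to the parked spacer's. Spring-loaded balls in its two ends catch in notches in the spacer's edges: the spacer comes straight up with a tug of about 10 to 15 N.
- spacer_mid (a point): centre of the spacer, a plain upright wooden bar 60 (x) x 14 (y) x 90 mm high (z up), about 0.07 kg, with a small notch low in each narrow edge. Parked in the socket its centre is 55 mm above the bench and its top 56 mm stand free; standing on the trough floor its centre is 57 mm above the bench and its top 50 mm stand above the slabs. Pinch it across its 14 mm thickness in the upper half.
- beaker_a_mid (a point): bystander: plaster-coloured beaker, 68 mm across, 80 mm high; point at its centre
- beaker_b_mid (a point): bystander: another such beaker
- ring_mould_mid (a point): bystander: plaster ring mould, 110 mm across, 50 mm high; point at its centre
- lidded_jar_mid (a point): bystander: round lidded jar, 92 mm across, 72 mm high; point at half height
- bowl_mid (a point): bystander: terracotta bowl, 130 mm across, 50 mm high; point at half height
- bottle_blank_mid (a point): bystander: small bottle form, 60 mm across, 90 mm high; point at half height
Things that resemble listed ones, but are neither listed nor needed, are in the scene too. Leave any green or orange look-alike of the part that bears spacer_mid alone. Leave any turquoise look-alike of the part that bears last_slab_mid alone.

How it is judged:
By the outcome, as a careful person would: the job done as asked, in the order asked, and still so for the second after the job is handed in, while the arm keeps its last pose, push and grip.
It also fails if it takes over 61 s, if anything falls off the work surface, if the arm or the gripper's body presses on something with over 40 N, if the wrist force passes 120 N, or if a joint passes its speed limit or range.

## Working session

There is one attempt and no reset: what is moved stays moved. The work goes in short steps, each a Python script; the robot and the scene stay as the last script left them, time stands still between calls to the robot, and variables do not carry over. Pictures are saved under pics/ and viewed, at most 10 in all, crops included, and the job is handed in when it is done.

```bash
mkdir -p pics; ls; python3 - <<'E'
from rig import *
import cv2,numpy as np
for n in("top","side"):
    p,d=camera(n); cv2.imwrite(f"pics/{n}0.png",p[:,:,::-1]); np.save(f"{n}0.npy",d)
    c=camera_params(n); print(n,c)
print(sense())
E
```

```text
pics
top {'K': array([[458.47190869,   0.        , 327.38124543],
       [  0.        , 458.47190869, 197.63828536],
       [  0.        ,   0.        ,   1.        ]]), 'position': array([ 0.48075788, -0.04462785,  1.23663842]), 'rotation': array([[-5.80900260e-03, -9.98896324e-01,  4.66088897e-02],
       [-9.99983112e-01,  5.81082610e-03, -9.63692856e-05],
       [-1.74573228e-04, -4.66086624e-02, -9.98913211e-01]])}
side {'K': array([[404.6147584 ,   0.        , 319.96449292],
       [  0.        , 404.6147584 , 204.14885228],
       [  0.        ,   0.        ,   1.        ]]), 'position': array([ 0.03915455, -0.57216274,  0.70689263]), 'rotation': array([[ 0.74753095, -0.41361124,  0.5197338 ],
       [-0.66382215, -0.49251517,  0.56282232],
       [ 0.02318714, -0.76573791, -0.64273463]])}
{'time_s': 0.1, 'joint_pos': array([-1.27588125,  0.46935799, -0.04857566,  1.53361368,  0.02405374,
        1.14100777, -0.08232249]), 'qd': array([ 2.58932116e-04, -2.07372975e-05,  1.39669929e-03, -3.84032299e-03,
       -1.37677313e-04, -6.51901370e-04, -6.31595520e-04]), 'joint_efforts': array([-4.33268201e-05, -5.11515927e+01, -4.71160049e-02, -2.38392055e+01,
        1.07805367e-02,  4.43344528e-03, -4.14535990e-06]), 'position': array([0.21460162, 0.63944722, 0.25535154]), 'tcp_rot': array([[-9.48019155e-01,  3.18212799e-01, -5.43935642e-04],
       [ 3.18213262e-01,  9.48017596e-01, -1.71952878e-03],
       [-3.15155074e-05, -1.80323376e-03, -9.99998374e-01]]), 'wrist_force': array([0.60058232, 0.15819015, 0.3369478 ]), 'ft_torque': array([ 0.02273135, -0.01196299, -0.01475703]), 'gripper_force': 0.0, 'finger_gap': 0.0851370775931001}
```

View pics/top0.png

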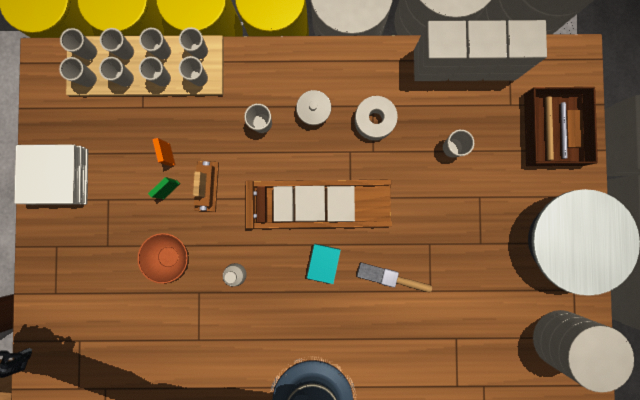

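View pics/side0.png

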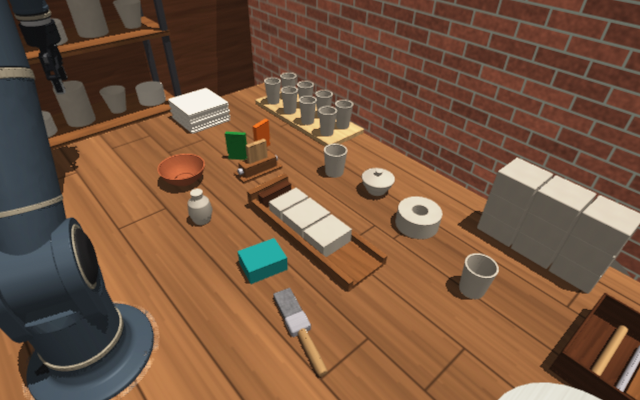

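The spacer candidates are the wooden bar in the socket at top (200,186) / side (256,150), the green block at top (163,188), and the orange block at top (163,152). I choose the wooden one. The last slab is the white one at top (340,203); the turquoise block at (323,264) is the look-alike. I'll check both in close crops.

```bash
python3 - <<'E'
import cv2,numpy as np
t=cv2.imread("pics/top0.png");s=cv2.imread("pics/side0.png")
a=cv2.resize(t[150:240,180:400],None,fx=3.6,fy=3.6,interpolation=cv2.INTER_CUBIC)
b=cv2.resize(s[130:200,225:335],None,fx=3.6,fy=3.6,interpolation=cv2.INTER_CUBIC)
c=cv2.resize(t[150:220,180:222],None,fx=3.6,fy=3.6,interpolation=cv2.INTER_CUBIC)
out=np.zeros((324+252,792,3),np.uint8);out[:324]=a[:, :792];out[324:,:b.shape[1]]=b;out[324:,400:400+c.shape[1]]=c
cv2.imwrite("pics/crop0.png",out)
E
```

```text
(no output)
```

View pics/crop0.png

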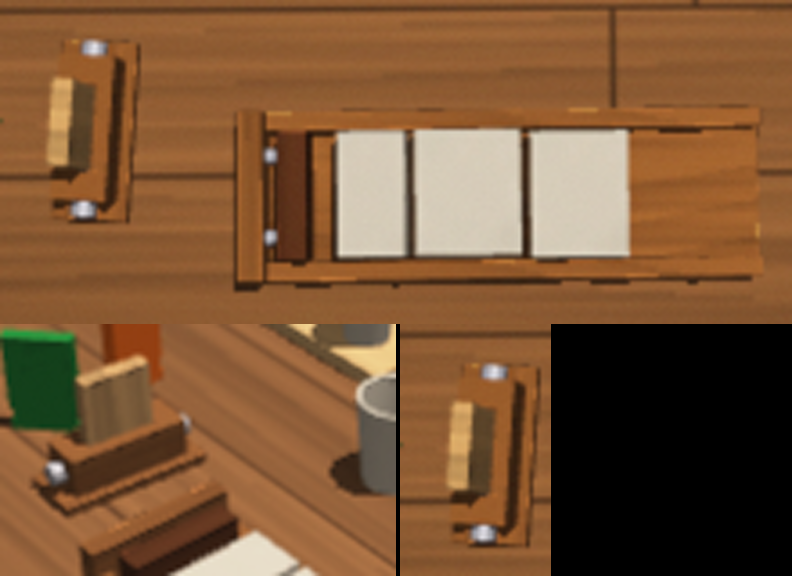

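```bash
cat > h.py <<'E'
from rig import *
import numpy as np, cv2
def cloud(n,d):
    c=camera_params(n);K=c["K"];v,u=np.mgrid[:400,:640]
    P=np.stack([(u-K[0,2])/K[0,0]*d,(v-K[1,2])/K[1,1]*d,d],-1)
    return P@c["rotation"].T+c["position"]
def ray(n,u,v,z):
    c=camera_params(n);r=c["rotation"]@np.linalg.solve(c["K"],[u,v,1.]);p=c["position"]
    return p+r*(z-p[2])/r[2]
E
python3 - <<'E'
from h import *
T=cloud("top",np.load("top0.npy"));S=cloud("side",np.load("side0.npy"))
def rep(name,Q):
    xy=np.ascontiguousarray(Q[:,:2]*1000,dtype=np.float32)
    r=cv2.minAreaRect(xy);print(name,len(Q),"med",np.median(Q,0).round(4),"rect",np.round(r[0],1),np.round(r[1],1),round(r[2],1),"zmin/max",Q[:,2].min().round(3),Q[:,2].max().round(3))
def sel(C,u0,u1,v0,v1,z0,z1):
    q=C[v0:v1,u0:u1].reshape(-1,3);return q[(q[:,2]>z0)&(q[:,2]<z1)]
rep("spacer top",sel(T,188,204,165,202,.085,.115))
rep("socket top",sel(T,188,220,158,215,.035,.056))
rep("spacer side",sel(S,244,272,138,166,.06,.12))
rep("spacer sidetop",sel(S,244,272,138,166,.094,.12))
rep("green top",sel(T,145,182,175,202,.05,.2))
rep("orange",sel(T,145,180,135,172,.05,.2))
for n,a,b in(("thin",272,294),("wide",294,327),("last",327,358)): rep(n,sel(T,a,b,182,226,.046,.07))
rep("row",sel(T,272,358,182,226,.046,.07))
rep("stop+",sel(T,254,268,184,224,.046,.07))
rep("trough",sel(T,244,392,176,232,.022,.07))
rep("bottle",sel(T,220,248,262,290,.03,.15)); rep("beaker",sel(T,240,275,100,140,.05,.15))
# line edges through crop pixels at top plane
f=lambda x,y,z:ray("top",180+(x+.5)/3.6-.5,150+(y+.5)/3.6-.5,z).round(4)
print("spacer corners",[f(*p,.1) for p in((51,77),(74,79),(47,164),(69,167))])
print("thin",[f(*p,.052) for p in((337,130),(337,257),(406,130),(409,257))])
print("wide",[f(*p,.052) for p in((414,130),(415,256),(521,130),(522,256))])
print("last",[f(*p,.052) for p in((530,130),(532,256),(629,130),(630,256))])
print("stop",[f(*p,.052) for p in((308,133),(306,260))])
print("board",[f(*p,.052) for p in((236,111),(236,284))])
print("rails",[f(*p,.03) for p in((760,110),(762,274),(266,110),(266,282))])
E
```

```text
spacer top 177 med [0.5703 0.2787 0.0996] rect [571.7 281. ] [16.1 59.8] 86.1 zmin/max 0.086 0.107
socket top 450 med [0.5684 0.2734 0.044 ] rect [572.  281.1] [ 41.7 126.1] 86.5 zmin/max 0.035 0.056
spacer side 300 med [0.5673 0.2761 0.0831] rect [572.2 317.1] [92.5 61.4] 86.1 zmin/max 0.06 0.1
spacer sidetop 82 med [0.5673 0.2799 0.0977] rect [569.8 280.9] [18.7 61.1] 86.0 zmin/max 0.094 0.1
green top 259 med [0.5635 0.3763 0.0864] rect [564.5 380. ] [17.3 61.5] 43.1 zmin/max 0.05 0.095
orange 262 med [0.6569 0.3782 0.0872] rect [657.8 381.6] [61.1 16.8] 14.2 zmin/max 0.05 0.095
thin 657 med [0.5228 0.0701 0.0522] rect [523.   70.2] [47.1 88.2] 89.9 zmin/max 0.046 0.059
wide 1044 med [5.224e-01 5.000e-04 5.240e-02] rect [522.6   1.7] [75.3 88.3] 89.7 zmin/max 0.046 0.059
last 949 med [ 0.5219 -0.0797  0.0524] rect [522.1 -78.7] [70.1 88.2] 89.7 zmin/max 0.046 0.06
row 2650 med [ 0.5224 -0.01    0.0524] rect [522.6 -10. ] [207.6  88.3] 89.7 zmin/max 0.046 0.06
stop+ 307 med [0.5206 0.1272 0.0523] rect [522.1 127.1] [91.  21.2] 0.3 zmin/max 0.046 0.058
trough 4916 med [0.5222 0.008  
[... 423 characters left out ...]
0.0953, 0.052 ]), array([0.4764, 0.0953, 0.052 ]), array([0.5674, 0.0456, 0.052 ]), array([0.4761, 0.0437, 0.052 ])]
wide [array([0.5673, 0.0399, 0.052 ]), array([0.4768, 0.0394, 0.052 ]), array([ 0.5669, -0.0371,  0.052 ]), array([ 0.4764, -0.0373,  0.052 ])]
last [array([ 0.5669, -0.0436,  0.052 ]), array([ 0.4763, -0.0445,  0.052 ]), array([ 0.5664, -0.1148,  0.052 ]), array([ 0.4759, -0.1147,  0.052 ])]
stop [array([0.5656, 0.1161, 0.052 ]), array([0.4744, 0.1175, 0.052 ])]
board [array([0.5818, 0.168 , 0.052 ]), array([0.4575, 0.1677, 0.052 ])]
rails [array([ 0.5822, -0.2123,  0.03  ]), array([ 0.4621, -0.2123,  0.03  ]), array([0.5843, 0.1499, 0.03  ]), array([0.4584, 0.1497, 0.03  ])]
```

The crop shows the wooden bar standing upright in the ball-catch socket (top ≈(197,184)), so the choice is right. The one wide gap is between the dark stop (edge ≈265) and the thin slab (≈273), centred at about y=0.1055. Next: grasp and lift.

```bash
cat >> h.py <<'E'
def Rz(deg):  # tool down, closing axis = world y turned by deg
    a=np.radians(deg);c,s=np.cos(a),np.sin(a)
    return np.array([[-c,-s,0],[-s,c,0],[0,0,-1.]])
def st(*k):
    s=sense();print({i:np.round(s[i],4) for i in("time_s","position","wrist_force","finger_gap","gripper_force",*k)})
E
python3 - <<'E'
from h import *
R=Rz(-3.2)
movep([.571,.281,.20],R);st()
command_gripper(.045,60)
move_l([.571,.281,.086],R,feed=.08,until_force=8);st()
command_gripper(0,60);st()
move_l([.571,.281,.22],R,feed=.08);st("joint_pos")
for n in("side","top"):
    p,d=camera(n);cv2.imwrite(f"pics/{n}1.png",p[:,:,::-1]);np.save(f"{n}1.npy",d)
a=cv2.imread("pics/side1.png")[30:200,160:340];cv2.imwrite("pics/c1.png",cv2.resize(a,None,fx=3.4,fy=3.4))
E
```

```text
{'time_s': np.float64(1.95), 'position': array([0.5703, 0.2827, 0.2001]), 'wrist_force': array([0.0274, 0.236 , 0.4053]), 'finger_gap': np.float64(0.0856), 'gripper_force': np.float64(0.0)}
{'time_s': np.float64(4.0), 'position': array([0.5714, 0.2812, 0.0866]), 'wrist_force': array([-0.5951,  0.2912,  0.0972]), 'finger_gap': np.float64(0.0452), 'gripper_force': np.float64(0.0)}
{'time_s': np.float64(4.375), 'position': array([0.5712, 0.2816, 0.0864]), 'wrist_force': array([-0.4844,  0.9632,  0.631 ]), 'finger_gap': np.float64(0.0136), 'gripper_force': np.float64(58.2639)}
{'time_s': np.float64(6.2), 'position': array([0.5708, 0.2809, 0.2194]), 'wrist_force': array([-0.2822, -0.6625, -0.6949]), 'finger_gap': np.float64(0.0132), 'gripper_force': np.float64(60.2152), 'joint_pos': array([-0.5652,  0.436 ,  0.0568,  1.6755, -0.0279,  1.0319,  1.0156])}
```

View pics/c1.png

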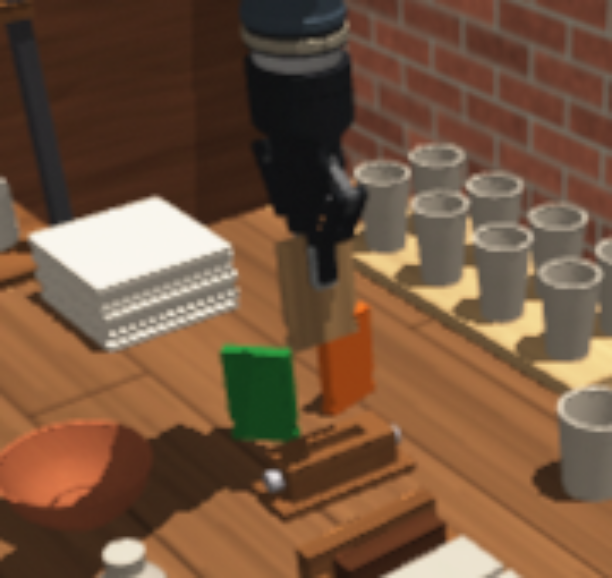

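The crop shows the wooden spacer clear of its socket and held in the fingers (≈(315,290)), with green and orange untouched. Next I move above the gap and measure where the held bar is.

```bash
python3 - <<'E'
from h import *
R=Rz(0)
move_l([.522,.1055,.22],R,feed=.15)
move_l([.522,.1055,.155],R,feed=.1);st()
d=camera("side");cv2.imwrite("pics/side2.png",d[0][:,:,::-1]);S=cloud("side",d[1])
q=S.reshape(-1,3);rgb=d[0].reshape(-1,3)
m=(abs(q[:,0]-.522)<.04)&(abs(q[:,1]-.1)<.03)&(q[:,2]>.066)&(q[:,2]<.128);q=q[m]
print(len(q),q.min(0),q.max(0))
# front (-y) face plane y=a+b x+c z
A=np.c_[np.ones(len(q)),q[:,0]-.522,q[:,2]-.1]
k=np.ones(len(q),bool)
for _ in range(5):
    w=np.linalg.lstsq(A[k],q[k,1],rcond=None)[0];r=q[:,1]-A@w;k=abs(r)<.003
print("face y,dy/dx,dy/dz",w.round(4),k.sum()); f=q[k]
for z in(.085,.095,.105,.115):
    g=f[abs(f[:,2]-z)<.004];print(z,np.percentile(g[:,0],[1,99]).round(4))
u=cv2.imread("pics/side2.png")[110:240,220:360];cv2.imwrite("pics/c2.png",cv2.resize(u,None,fx=4.2,fy=4.2,interpolation=cv2.INTER_CUBIC))
E
```

```text
{'time_s': np.float64(8.4667), 'position': array([0.5224, 0.1057, 0.1554]), 'wrist_force': array([-0.5537, -0.1452, -0.3774]), 'finger_gap': np.float64(0.0137), 'gripper_force': np.float64(60.1922)}
353 [0.48948794 0.09441254 0.07549791] [0.55268891 0.11344889 0.127836  ]
face y,dy/dx,dy/dz [ 0.0985  0.0049 -0.0026] 306
0.085 [0.4924 0.5477]
0.095 [0.4961 0.549 ]
0.105 [0.4901 0.5521]
0.115 [0.4915 0.5519]
```

View pics/c2.png

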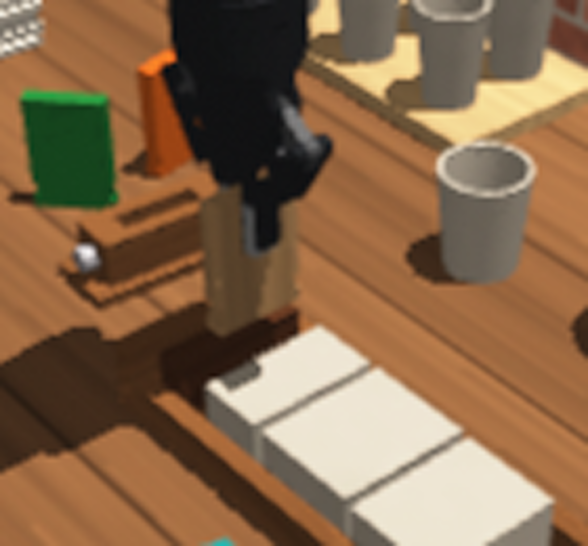

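The crop shows the bar upright over the wide gap, between the dark stop and the thin slab (edge ≈(265,355)). The cloud puts its centre at y≈0.1055 and shows it vertical. Insert it.

```bash
python3 - <<'E'
from h import *
R=Rz(0)
print(move_l([.522,.1058,.100],R,feed=.06,until_force=5));st()
print(move_l([.522,.1058,.087],R,feed=.02,until_force=4));st()
E
```

```text
False
{'time_s': np.float64(9.5833), 'position': array([0.5223, 0.1058, 0.1003]), 'wrist_force': array([ 0.9164, -0.2605, -1.1365]), 'finger_gap': np.float64(0.0132), 'gripper_force': np.float64(60.1926)}
True
{'time_s': np.float64(10.1583), 'position': array([0.5219, 0.1058, 0.0883]), 'wrist_force': array([-0.9239, -0.2951,  4.4945]), 'finger_gap': np.float64(0.0131), 'gripper_force': np.float64(60.774)}
```

```bash
python3 - <<'E'
from h import *
R=Rz(0)
command_gripper(.045,60);st()
move_l([.522,.1058,.20],R,feed=.12)
move_l([.522,-.17,.16],R,feed=.2)
P=Rz(90) 
for a in(90,-90):
    q=inverse_kinematics([.522,-.165,.13],Rz(a));print(a,q)
s=[camera(n) for n in("side","top")]
T=cloud("top",s[1][1]);q=T[160:240,240:300].reshape(-1,3);q=q[(q[:,2]>.085)&(q[:,2]<.115)]
print(len(q),np.median(q,0),cv2.minAreaRect((q[:,:2]*1000).astype(np.float32)))
a=cv2.resize(s[0][0][130:290,225:400],None,fx=3,fy=3);b=cv2.resize(s[1][0][170:236,240:330],None,fx=3,fy=3)
o=np.zeros((480,800,3),np.uint8);o[:,:525]=a;o[:198,528:798]=b;cv2.imwrite("pics/c3.png",o[:,:,::-1])
st("joint_pos")
E
```

```text
{'time_s': np.float64(10.5667), 'position': array([0.5211, 0.1056, 0.0876]), 'wrist_force': array([ 0.1443, -0.2919, -0.2514]), 'finger_gap': np.float64(0.0451), 'gripper_force': np.float64(0.0)}
90 [-0.54968875  0.67007381  1.11203644  2.00232846 -0.75068667  0.95497025
 -2.18853531]
-90 [-0.18536972  0.45034724  0.53676508  1.98525721 -0.31921495  0.7884588
  0.53534978]
159 [0.52176637 0.10250051 0.1018001 ] ((522.8742065429688, 103.37911224365234), (57.71697235107422, 14.043485641479492), 0.26447102427482605)
{'time_s': np.float64(13.2917), 'position': array([ 0.5223, -0.1688,  0.1601]), 'wrist_force': array([0.2803, 0.0729, 0.1014]), 'finger_gap': np.float64(0.0449), 'gripper_force': np.float64(0.0), 'joint_pos': array([ 0.0857,  0.3726,  0.1891,  1.9436, -0.0932,  0.8335,  1.8977])}
```

View pics/c3.png

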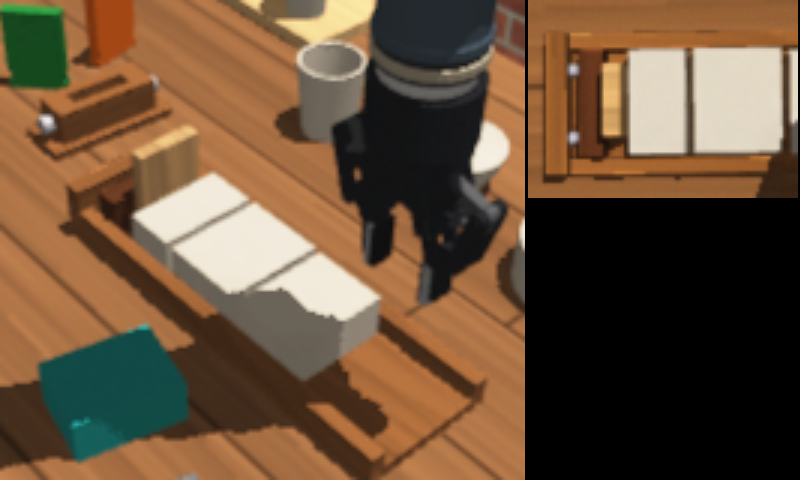

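The spacer stands upright on the trough floor in the wide gap (top z≈0.102, side crop (165,165)), and the row is undisturbed. Next: turn the fingers side by side and push.

```bash
python3 - <<'E'
from h import *
R=Rz(-90)
command_gripper(.04,60)
movep([.522,-.160,.13],R)
print(move_l([.522,-.160,.047],R,feed=.08,until_force=6));st()
print(move_l([.522,-.104,.047],R,feed=.03,until_force=12));st()
for i in range(10):
    y=sense()["position"][1]
    hit=move_l([.522,y+.002 if i==0 else y0+.002,.047],R,feed=.01,until_force=25); y0=(y if i==0 else y0)+.002
    s=sense();print(round(y0,4),s["position"].round(4),s["wrist_force"].round(2),hit,round(s["time_s"],1))
    if abs(s["wrist_force"][1])>11: break
E
```

```text
False
{'time_s': np.float64(15.95), 'position': array([ 0.5224, -0.1601,  0.0475]), 'wrist_force': array([ 0.5438, -0.4962,  0.0396]), 'finger_gap': np.float64(0.0399), 'gripper_force': np.float64(0.0)}
False
{'time_s': np.float64(17.9667), 'position': array([ 0.522 , -0.1043,  0.047 ]), 'wrist_force': array([ 0.4327, -4.777 , -1.1299]), 'finger_gap': np.float64(0.0399), 'gripper_force': np.float64(2.1963)}
-0.1023 [ 0.522  -0.1021  0.047 ] [-0.71 -3.66 -1.21] False 18.3
-0.1003 [ 0.522 -0.1    0.047] [-0.06 -4.51 -0.9 ] False 18.6
-0.0983 [ 0.5221 -0.0999  0.0471] [ 0.42 -7.6  -1.5 ] False 19.0
-0.0963 [ 0.5221 -0.0989  0.0472] [ 0.43 -9.66 -1.45] False 19.3
-0.0943 [ 0.5221 -0.0975  0.0472] [  0.67 -10.82  -2.21] False 19.7
-0.0923 [ 0.5221 -0.0961  0.0473] [ -0.81 -10.6   -2.81] False 20.0
-0.0903 [ 0.5221 -0.0946  0.0473] [ -0.87 -13.39  -2.11] False 20.4
```

```bash
python3 - <<'E'
from h import *
R=Rz(-90); y0=-.0903
def look():
    d=camera("top");T=cloud("top",d[1]);
    q=T[184:224,245:275].reshape(-1,3);return d
for i in range(6):
    y0+=.0012
    move_l([.522,y0,.047],R,feed=.01); sleep(.3)
    s=sense();print(round(y0,4),s["position"].round(4),s["wrist_force"].round(2),round(s["time_s"],1))
    if s["position"][1]>-.0918 or s["wrist_force"][1]<-17: break
s=[camera(n) for n in("side","top")]
a=cv2.resize(s[0][0][145:285,235:385],None,fx=3,fy=3);b=cv2.resize(s[1][0][170:236,240:340],None,fx=3.4,fy=5.0,interpolation=cv2.INTER_CUBIC)
o=np.zeros((420,800,3),np.uint8);o[:,:450]=a;o[:330,455:795]=b;cv2.imwrite("pics/c4.png",o[:,:,::-1])
# red-channel profile along the trough before/after: board/stop/spacer edges
n=s[1][0].astype(int);p=cv2.imread("pics/top0.png")[:,:,::-1].astype(int)
for im in(p,n): print(im[212:220,245:300].mean((0,2)).round().astype(int).tolist())
E
```

```text
-0.0891 [ 0.5222 -0.0938  0.0473] [ -0.73 -13.94  -2.68] 21.0
-0.0879 [ 0.5222 -0.0929  0.0474] [  0.18 -13.9   -2.67] 21.5
-0.0867 [ 0.5222 -0.0921  0.0474] [  0.98 -15.57  -1.7 ] 22.1
-0.0855 [ 0.5222 -0.0912  0.0474] [  0.45 -14.76  -2.4 ] 22.7
[55, 97, 92, 91, 88, 88, 93, 96, 69, 109, 112, 76, 58, 51, 54, 56, 57, 57, 57, 53, 27, 34, 72, 90, 89, 90, 82, 38, 89, 201, 202, 200, 200, 200, 199, 199, 200, 199, 200, 200, 200, 199, 200, 199, 199, 199, 193, 140, 72, 55, 133, 200, 202, 201, 200]
[59, 104, 99, 98, 94, 94, 100, 104, 51, 53, 57, 59, 57, 52, 92, 97, 96, 86, 88, 89, 64, 86, 178, 212, 211, 211, 210, 210, 210, 211, 210, 210, 211, 210, 210, 210, 210, 209, 209, 208, 208, 210, 210, 210, 211, 211, 210, 211, 210, 210, 210, 210, 210, 211, 208]
```

View pics/c4.png

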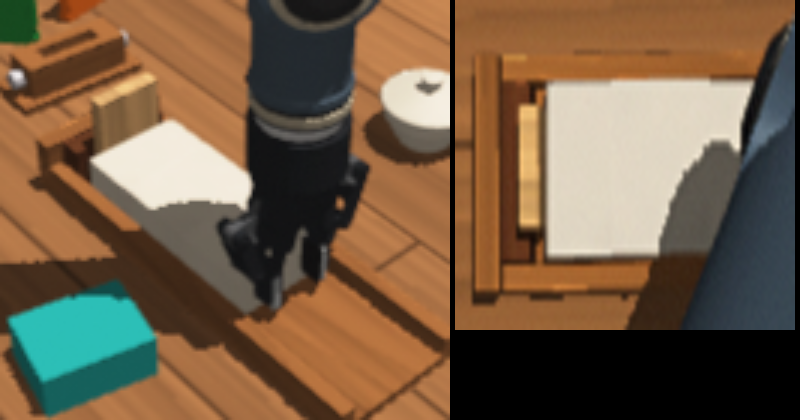

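The pictures show the row closed, with no gaps between slabs. The spacer is upright against the stop (crop (125,110)), and the stop is almost at the board: the thin slab's edge moved from px 273.3 to 266.7, so the stop has travelled about 8–9 mm. The push is holding at about 15 N, so I'm handing in.

```bash
python3 -c "
from h import *
st();print(finish_job())"
```

```text
{'time_s': np.float64(22.7583), 'position': array([ 0.5222, -0.0912,  0.0474]), 'wrist_force': array([  0.8571, -15.4486,  -2.9254]), 'finger_gap': np.float64(0.0403), 'gripper_force': np.float64(7.8737)}
the job is handed in; nothing more can be done
None
```

I handed the job in at 22.8 s: the spacer stands upright on the trough floor in the wide gap, the row is closed up, and the end stop is pressed back an estimated 8–9 mm of its 10 mm, still held with about 15 N.

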